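Change to the slim whetstone: pick it from the basin and clamp it in the stone holder

ROBOT

A 6-joint arm with a two-finger parallel gripper is mounted at the origin on the work surface. World frame = base frame: x ahead of the robot, y to its left, z up, the work surface at z = 0. Lengths are in m, angles in rad, forces in N, time in s.
With the tool pointing down it reaches from about 0.3 to 0.75 m from the base axis. Payload 8.5 kg.
Tool frame: the origin (TCP) lies midway between the tips of the shut fingers; the grasp point (between the pads) lies 19 mm behind it; y points along the fingers, x is the direction in which the jaws open and shut, and the axes are right-handed (so a half turn about y gives the same grasp; the last joint's range is limited). The gripper opens to 85 mm and grips with 20 to 120 N. Pads are 22 mm wide; open, the fingers measure 114 mm over their backs; the gripper's body (76 mm by 85 mm) begins 54 mm behind the grasp point. The pads swing forward as they close: fully open they stand 13 mm farther back than shut.
Start: joints at [1.006, 0.381, 1.297, -0, 1.464, -0.215], TCP at [0.188, 0.517, 0.2] pointing down, gripper open.
Joint ranges: [-3.11, 3.11], [-0.89, 2.33], [0.22, 2.48], [-1.42, 4.56], [0.17, 2.85], [-2.88, 2.88]. Speed limits (rad/s): [2.39, 2.39, 3.14, 3.14, 3.14, 3.14].

INTERFACE

Orientations are given as a unit quaternion [x, y, z, w].
In Python, from plant import r gives the robot as it stands.
- The arm moves only by the tool drive_tool, never from a script. Its argument "motion" is a list of rows, each a list of 7 numbers: the shift along the world's x, y, z in m, then the turn, a rotation vector about the world's x, y, z in rad, then the opening in per cent of the stroke, from 0 (shut) to 100 (fully open). A call has 1 to 8 rows; each row is the pose to reach, as a shift and turn from the pose commanded when the call began; what a row does not reach only later rows make up. A row lasts 1/12 s, in which the tool goes at most 41.7 mm and 7.16 degrees, less where a joint would pass 70% of its speed; a pose out of reach is approached as far as the arm can. A call with a gripper value outside its range is refused whole. The fingers move at their own pace and stop on an object; "squeeze" is the grip in N (left out, the last holds). Time passes only in rows, so rows that repeat a pose let the fingers close. It gives the time, the measured TCP pose, the force and the opening at its end, in the units of the state.
- r.state(): the state, without advancing time (a new reading comes with each control period).
- r.get_image(name): name is "scene" or "side" or "wrist"; returns a dict with "frame" (480x640x3 uint8, red, green, blue), "range_z" (480x640 float32, m along the optical axis (not along the pixel's ray), 0 where there is no reading), "fx", "fy", "cx", "cy" (pixels), "rvec" (rotation vector, rad) and "tvec" (3), from world to camera coordinates, as OpenCV has them; the wrist camera has in their place "tool_from_camera" (4x4, takes a point from camera to tool coordinates, whose origin is the TCP and whose axes are the tool frame's). Camera axes: x right, y down, z forward; pixel columns grow to the right and rows downward; lengths in m; the calibration is good to about 2 mm. A picture is of the moment at which its call begins: read the wrist's pose just before it.
- r.hand_in(): hands the job in, once; it reports no verdict.
Trained networks look in the newest picture that a camera, given by its name, has taken for a name from the list of things; names that differ only in an ending like _2 or _b are one class to them, and where a whole thing is asked for, a point or a joint stands for the part that bears it (a point fixed in the world has none). Each returns a list of dicts, best first, with "conf" (0 to 1); they miss things now and then, are a little off and sometimes report something else, mostly with a low value. They report only what shows in the picture. A call takes as long as a camera call. They do not tell look-alikes from the thing itself.
- r.boxes_of(name, camera): "centre" ([column, row] as shares, 0 to 1, of the picture: columns of its width, rows of its height, amid what is visible of it).
- r.cut_out(name, camera): "pixels" (480x640 bool, what is visible of it) and "centre" ([column, row] as shares, 0 to 1, of the picture: columns of its width, rows of its height, amid what is visible of it).
The state is a dict: "time_s": time; "joint_positions": joint angles; "dq": joint speeds; "effort": joint torques, N m; "tcp_pos": TCP position; "tool_rot": TCP orientation; "contact_force": force on the tool from outside, world axes, zero at the start; "moment": the same for the moment, N m; "finger_gap": finger opening in m.
Only numpy, scipy, OpenCV 4.12 (cv2) and the standard library are available. Lean on these libraries where they do the work, as an engineer would, in place of code of your own. Each camera call takes 0.05 s, during which the arm holds its last target. There are 200 camera calls.

TASK

Pull the holder's sliding jaw open far enough for the stone, then take the slim long whetstone out of the basin, lay it flat and lengthwise on the holder's board, and push the jaw up so that the stone is held snugly between the end stop and the jaw, in line with the board and centred across it. Whetstones chip: grip it lightly, lay it down rather than drop it, and close the jaw gently. Leave the other stones in the basin and do not disturb the other things on the table.

Things in the scene. Friction and masses are not known exactly. Their poses are not given: they have to be found in the camera images.
- slim_stone: THE STONE TO CLAMP: grey whetstone, plain block 120 long (its x) x 36 wide (its y) x 24 high (its z), about 0.25 kg. In the basin it lies on its broad face. Origin at the centre of its underside
- slim_center (a point): centre of the slim stone (12 above its underside)
- basin: fixed round open aluminium basin, 376 across the rim, 62 high; flat inner floor 4 above the table, about 320 across; walls 3 thick, sloping outward. Origin: centre of its underside, on the table. Its yaw is arbitrary
- holder: fixed stone holder: wooden board 230 long (x) x 80 wide (y) x 18 high, origin at the centre of its underside on the table. A steel end stop, 12 high above the board and 64 wide, is fixed at its far end: its inner face is at x = +85 mm. The steel jaw slides along x. Stone and jaw both go on the board's top, z = 18 mm
- bed (a point): point on the board's top (z = 18 mm) at holder x = +25 mm, y = 0: centre of the underside of the slim stone when it is properly clamped
- jaw (a joint): travel of the jaw in m, 0 to 0.085, growing as it opens (jaw moves to the holder's -x, towards the robot). The clear gap between jaw and end stop is 60 mm + travel, so it reads 0.060 with the slim stone clamped lengthwise. It stays where it is left; about 3 N moves it
- jaw_tab (a point): top of the upright steel tab on the jaw, by which it is moved: tab 14 (x) x 34 (y), its top 66 above the table, standing on the jaw block (25 x 64, top 30 above the table). This point is on the tab's axis; the jaw's clamping face lies 18 mm from it towards the end stop
- wide_stone: grey stone 120 x 55 x 24 high, in the basin; same length as the slim one but wider. Leave it. Origin: centre of underside
- round_stone: grey round stone, 60 across, 28 high, in the basin. Origin: centre of underside
- short_stone: grey stone 60 x 36 x 24 high, in the basin. Origin: centre of underside
- cube_stone: grey stone cube of 30, in the basin. Origin: centre of underside
- cone_stone: grey cone stone, 36 across, 36 high, in the basin. Origin: centre of underside
- screwdriver: screwdriver, yellow handle, 170 long, lying beside the holder along it, about 90 mm to its +y side
- oil_can: steel oil can, 40 across, 70 high, standing beyond the holder's end stop. Origin: centre of underside
- wrench: steel wrench lying on the table to the robot's left
Mind the look-alikes: they are no part of the job. What is shaped like the short_stone but turquoise is not meant.

How it is judged:
By the outcome, as a careful person would: the job done as asked, in the order asked, and still so for the second after the job is handed in, with the robot touching nothing.
It also fails if it takes over 61 s, if anything falls off the work surface, if the arm or the gripper's body presses on something with over 40 N, if the wrist force passes 120 N, or if a joint passes its speed limit or range.

## Working session

There is one attempt and no reset: what is moved stays moved. The work goes in short steps, Python scripts to look and compute and a tool call to move; the robot and the scene stay as the last step left them, time stands still between calls to the robot, and variables do not carry over. Pictures are saved under pics/ and viewed, about 8 in all and at most 12, crops included, and the job is handed in when it is done.

Besides the shell and the picture viewer there is one more tool, called after "Request:" as name([rows], argument=value, ...), one row to a line, values as JSON. drive_tool: Moves the arm, as the interface text tells. Its arguments: {"type":"object","properties":{"motion":{"type":"array","items":{"type":"array","items":{"type":"number"}}},"squeeze":{"type":"number"}},"required":["motion"]}

```bash
mkdir -p pics; cat > h.py <<'E'
import numpy as np, cv2
from scipy.spatial.transform import Rotation as R
from plant import r
def cam(name):
    s=r.state(); g=r.get_image(name)
    if name=="wrist":
        T=np.array(g["tool_from_camera"]); W=np.eye(4); W[:3,:3]=R.from_quat(s["tool_rot"]).as_matrix(); W[:3,3]=s["tcp_pos"]
        M=W@T
    else:
        V=np.eye(4); V[:3,:3]=R.from_rotvec(np.ravel(g["rvec"])).as_matrix(); V[:3,3]=np.ravel(g["tvec"]); M=np.linalg.inv(V)
    v,u=np.mgrid[:480,:640]; z=g["range_z"]
    P=np.stack([(u-g["cx"])/g["fx"]*z,(v-g["cy"])/g["fy"]*z,z],-1)@M[:3,:3].T+M[:3,3]
    P[z==0]=np.nan
    return g["frame"],P,M,g
def save(f,n): cv2.imwrite("pics/"+n,cv2.cvtColor(f,cv2.COLOR_RGB2BGR))
E
python3 - <<'E'
from h import *
print(r.state())
for c in ["scene","side"]:
    f,P,M,g=cam(c); save(f,c+"1.png"); print(c,M[:3,3],M[:3,2])
    for n in ["slim_stone","wide_stone","holder","jaw_tab","short_stone","screwdriver","oil_can","wrench"]:
        for d in r.cut_out(n,c)[:4]:
            m=d["pixels"]; p=P[m]; p=p[~np.isnan(p[:,0])]
            if len(p)<5: continue
            top=p[p[:,2]>np.percentile(p[:,2],95)-0.006]
            rc=cv2.minAreaRect((top[:,:2]*1000).astype(np.float32))
            print(n,round(d["conf"],2),(np.array(d["centre"])*[640,480]).round(),"topz",np.percentile(p[:,2],95).round(3),np.round(rc[0],1),np.round(rc[1],1),round(rc[2],1))
E
```

```text
{'time_s': 0.0, 'joint_positions': array([ 1.00570261e+00,  3.81221620e-01,  1.29828317e+00, -1.26705771e-05,
        1.46363130e+00, -2.15297966e-01]), 'dq': array([-0.00219683, -0.00056036, -0.00105418,  0.00041397,  0.00124333,
        0.00232678]), 'effort': array([-1.68636320e-04, -4.48467851e+01, -2.31276709e+01, -2.52638119e-04,
        4.81223702e-03, -8.93468467e-06]), 'tcp_pos': array([0.18829825, 0.51638483, 0.19969051]), 'tool_rot': array([ 0.57958969,  0.40486674, -0.40587056, -0.5791613 ]), 'contact_force': array([0.625956  , 0.6131124 , 1.25966541]), 'moment': array([-0.00636348, -0.02536024,  0.00620995]), 'finger_gap': 0.08537748225508743}
scene [ 0.84856436 -0.73241492  0.92765721] [-0.31670021  0.61494213 -0.72218222]
slim_stone 0.89 [342. 339.] topz 0.03 [ 609.6 -166.6] [ 36. 121.] 18.1
wide_stone 0.8 [295. 332.] topz 0.03 [ 524.4 -203.1] [ 55.1 122.4] 29.0
holder 0.91 [375. 209.] topz 0.041 [561.  198.6] [ 37.9 128.3] 84.8
jaw_tab 0.82 [372. 197.] topz 0.066 [506.8 203.2] [33.9 17.3] 77.5
jaw_tab 0.28 [375. 208.] topz 0.042 [558.  198.8] [ 37.9 122.2] 84.8
short_
[... 716 characters left out ...]
w_tab 0.88 [319. 184.] topz 0.066 [505.3 203.7] [34.9 13.7] 77.8
jaw_tab 0.55 [393. 315.] topz 0.029 [ 608.1 -166.4] [ 37.2 120.7] 17.9
jaw_tab 0.47 [313. 169.] topz 0.026 [507.9 277.9] [ 65.2 100.2] 38.7
short_stone 0.94 [291. 337.] topz 0.029 [ 422.2 -198.5] [36.5 62. ] 37.4
short_stone 0.81 [239. 198.] topz 0.025 [315.4 195.3] [62.3 36.3] 82.0
short_stone 0.32 [390. 315.] topz 0.029 [ 608.2 -166.3] [ 37.3 120.7] 18.1
screwdriver 0.9 [313. 170.] topz 0.026 [487.  269.3] [84.4 81.7] 72.7
screwdriver 0.32 [325. 191.] topz 0.032 [561.4 194.1] [ 68.7 128.1] 78.1
oil_can 0.97 [400. 199.] topz 0.071 [683.3 138.8] [35.7 38.2] 7.0
wrench 0.68 [216. 160.] topz 0.009 [253.6 349. ] [ 37.3 181.5] 49.1
```

```bash
python3 - <<'E'
from h import *
a=cv2.imread("pics/scene1.png"); b=cv2.imread("pics/side1.png")
cr=lambda i,x,y:cv2.resize(i[y:y+150,x:x+200],(400,300),interpolation=cv2.INTER_CUBIC)
cv2.imwrite("pics/c1.png",np.vstack([np.hstack([cr(a,210,260),cr(a,270,120)]),np.hstack([cr(b,250,260),cr(b,220,110)])]))
for c in ["scene","side"]:
    f,P,M,g=cam(c)
    near=(np.hypot(P[...,0]-.56,P[...,1]-.19)<.16)
    for lo,hi in [(.015,.022),(.027,.034),(.060,.069)]:
        k=(near&(P[...,2]>lo)&(P[...,2]<hi)).astype(np.uint8)
        n,l,st,ce=cv2.connectedComponentsWithStats(k)
        for i in range(1,n):
            if st[i,4]<40: continue
            q=(P[l==i][:,:2]*1000).astype(np.float32); rc=cv2.minAreaRect(q)
            print(c,lo,st[i,4],np.round(rc[0],1),np.round(rc[1],1),round(rc[2],1))
E
```

```text
scene 0.015 107 [501.9 287.9] [18.8 94.5] 88.8
scene 0.015 1612 [523.3 199.8] [ 84.7 231.6] 78.0
scene 0.027 138 [513.4 203.1] [66.3 27.1] 76.1
scene 0.027 174 [615.9 182. ] [65.9 21.4] 78.9
scene 0.06 69 [506.8 203.6] [36.4 14.9] 79.5
scene 0.06 76 [683.7 136.2] [28.4 37.8] 70.0
side 0.015 121 [493.4 289.8] [17.5 83. ] 84.7
side 0.015 1712 [520.9 200.4] [ 84.4 229.5] 78.2
side 0.015 44 [681.4 127.9] [18.4 38.5] 79.4
side 0.027 124 [510.9 203. ] [69.5 24.6] 77.9
side 0.027 143 [614.4 183.2] [64.5 19.8] 78.6
side 0.027 43 [681.1 127.2] [17.2 37.7] 74.8
side 0.06 69 [505.4 203.4] [34.7 13.8] 78.3
side 0.06 122 [684.1 140.6] [39.6 35.8] 79.4
```

View pics/c1.png

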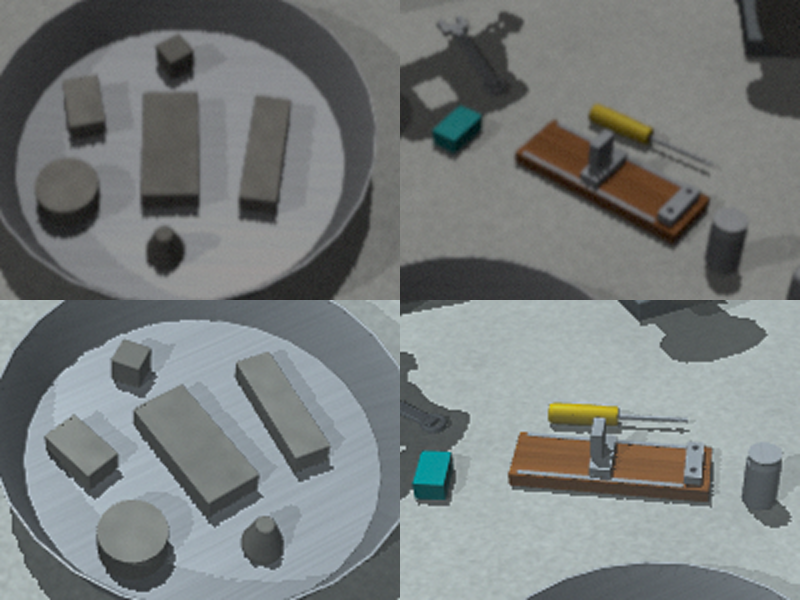

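```bash
cat >> h.py <<'E'
def st():
    s=r.state(); m=R.from_quat(s["tool_rot"]).as_matrix()
    print("t",round(s["time_s"],2),"tcp",np.round(s["tcp_pos"]*1000,1),"xdir",round(np.degrees(np.arctan2(m[1,0],m[0,0])),2),"down",np.round(m[:,1],4),"F",np.round(s["contact_force"],1),"gap",round(s["finger_gap"]*1000,1),"q",np.round(s["joint_positions"],2))
E
python3 -c "
from h import *
st()"
```

```text
t 1.0 tcp [188.5 516.7 200.3] xdir 69.96 down [ 0. -0. -1.] F [-0.5 -0.4 -0. ] gap 85.2 q [ 1.01  0.38  1.3  -0.    1.46 -0.22]
```

Request:
drive_tool([
  [0.318,-0.313,0,0,0,0.144,100],
  [0.318,-0.313,0,0,0,0.144,100],
  [0.318,-0.313,0,0,0,0.144,100],
  [0.318,-0.313,0,0,0,0.144,100],
  [0.318,-0.313,0,0,0,0.144,100],
  [0.318,-0.313,0,0,0,0.144,100],
  [0.318,-0.313,0,0,0,0.144,100],
  [0.318,-0.313,0,0,0,0.144,100],
])

```text
time_s: 1.67
tcp_pos: [0.4244, 0.2839, 0.2005]
tool_rot: [0.549, 0.446, -0.446, -0.549]
contact_force: [0.3, 0.6, 0.3]
finger_gap: 0.0852
```

```bash
python3 -c "
from h import *
st()"
```

```text
t 1.67 tcp [424.4 283.9 200.5] xdir 78.2 down [ 4.e-04  2.e-04 -1.e+00] F [0.3 0.6 0.3] gap 85.2 q [ 0.36  0.31  1.4   0.    1.43 -1.01]
```

Request:
drive_tool([
  [0.08,-0.079,0,0,0,0,100],
  [0.08,-0.079,0,0,0,0,100],
  [0.08,-0.079,0,0,0,0,100],
  [0.08,-0.079,0,0,0,0,100],
  [0.08,-0.079,0,0,0,0,100],
  [0.08,-0.079,0,0,0,0,100],
])

```text
time_s: 2.17
tcp_pos: [0.5028, 0.2069, 0.2002]
tool_rot: [-0.549, -0.446, 0.446, 0.549]
contact_force: [0.4, -0.5, 1.1]
finger_gap: 0.0854
```

```bash
cat > w.py <<'E'
import sys
from h import *
st()
f,P,M,g=cam("wrist"); save(f,sys.argv[1]); print(M[:3,3],M[:3,2])
near=(np.hypot(P[...,0]-.56,P[...,1]-.19)<.17)
for lo,hi in [(.015,.022),(.027,.034),(.038,.046),(.062,.070)]:
    k=(near&(P[...,2]>lo)&(P[...,2]<hi)).astype(np.uint8)
    n,l,sta,ce=cv2.connectedComponentsWithStats(k)
    for i in range(1,n):
        if sta[i,4]<250: continue
        q=(P[l==i][:,:2]*1000).astype(np.float32); rc=cv2.minAreaRect(q)
        print(lo,sta[i,:],np.round(rc[0],1),np.round(rc[1],1),round(rc[2],1),np.median(P[l==i][:,2]).round(4))
E
python3 w.py w1.png
```

```text
t 2.17 tcp [502.8 206.9 200.2] xdir 78.21 down [-5.e-04  2.e-04 -1.e+00] F [ 0.4 -0.5  1.1] gap 85.4 q [ 0.17  0.37  1.31  0.    1.46 -1.19]
[0.4235511  0.22293456 0.37392467] [ 0.31031847 -0.06515936 -0.94839691]
0.015 [  271    78   101   257 19584] [521.7 201.4] [ 80.1 229.7] 78.5 0.0181
0.015 [411 115  14 103 625] [494.4 287.7] [ 9.2 84.8] 80.4 0.0194
0.015 [427 114  15 102 267] [496.1 305.5] [12.1 84.2] 87.0 0.0197
0.015 [420 218   8  79 352] [577.5 283.9] [ 5.8 76. ] 81.7 0.0159
0.027 [ 283  195   77   30 1080] [511.1 203.5] [63.7 25.2] 78.4 0.0299
0.027 [ 287  310   71   22 1422] [614.  182.6] [64.1 21.5] 77.9 0.0301
0.062 [299 205  45  19 818] [505.3 204.6] [33.4 14. ] 78.4 0.0658
0.062 [270 400  43  23 266] [675.1 141.8] [37.2 19.3] 79.0 0.0687
```

View pics/w1.png

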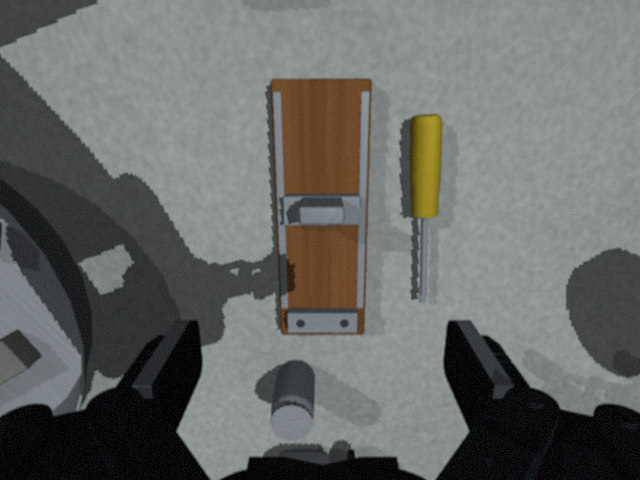

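Request:
drive_tool([
  [0.003,-0.0024,-0.04,0,0,0,65],
  [0.003,-0.0024,-0.08,0,0,0,65],
  [0.003,-0.0024,-0.115,0,0,0,65],
  [0.003,-0.0024,-0.145,0,0,0,65],
  [0.003,-0.0024,-0.162,0,0,0,65],
  [0.003,-0.0024,-0.162,0,0,0,65],
  [0.003,-0.0024,-0.162,0,0,0,65],
], squeeze=20)

```text
time_s: 2.8
tcp_pos: [0.5057, 0.2051, 0.0386]
tool_rot: [-0.548, -0.446, 0.447, 0.549]
contact_force: [-0.2, 0.7, 0.4]
finger_gap: 0.0558
```

Request:
drive_tool([
  [0,0,0,0,0,0,45],
  [0,0,0,0,0,0,40],
  [0,0,0,0,0,0,36],
  [0,0,0,0,0,0,33],
  [0,0,0,0,0,0,30],
  [0,0,0,0,0,0,30],
  [0,0,0,0,0,0,30],
  [0,0,0,0,0,0,30],
], squeeze=20)

```text
time_s: 3.47
tcp_pos: [0.5063, 0.2042, 0.0384]
tool_rot: [-0.549, -0.446, 0.446, 0.549]
contact_force: [0.1, 0.3, -0.1]
finger_gap: 0.0256
```

```bash
python3 - <<'E'
from h import *
st()
o=[]
for c in ["side","wrist"]:
    f,P,M,g=cam(c); o.append(f)
    k=(np.hypot(P[...,0]-.506,P[...,1]-.204)<.045)
    z=P[...,2][k]; print(c,np.histogram(z,bins=np.arange(0,.2,.02)))
s=cv2.resize(o[0][90:240,220:420],(533,400),interpolation=cv2.INTER_CUBIC)
w=cv2.resize(o[1],(267,200)); 
im=np.zeros((400,800,3),np.uint8); im[:,:533]=s; im[:200,533:]=w; save(im,"c2.png")
E
```

```text
t 3.47 tcp [506.3 204.2  38.4] xdir 78.2 down [ 0.  0. -1.] F [ 0.1  0.3 -0.1] gap 25.6 q [ 0.17  0.55  1.54  0.    1.06 -1.2 ]
side (array([585, 205,  55,  47,  79,  25,  43,  66, 149]), array([0.  , 0.02, 0.04, 0.06, 0.08, 0.1 , 0.12, 0.14, 0.16, 0.18]))
wrist (array([13077,  4045,  1573,  3416,  3188,  6202, 17227, 11238,     0]), array([0.  , 0.02, 0.04, 0.06, 0.08, 0.1 , 0.12, 0.14, 0.16, 0.18]))
```

View pics/c2.png

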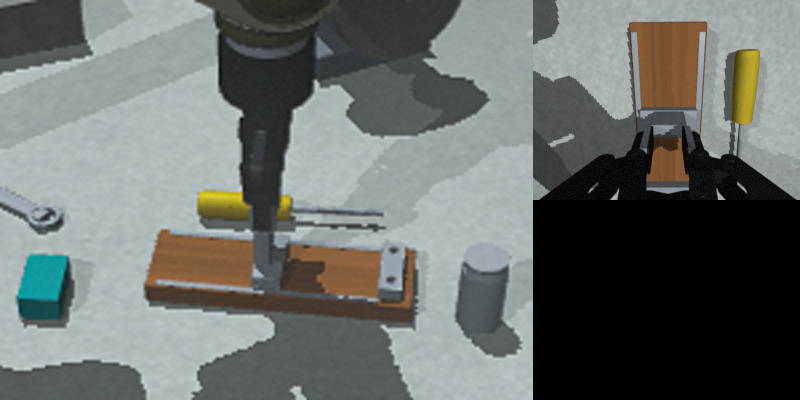

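Request:
drive_tool([
  [0,0,0,0,0,0,24],
  [0,0,0,0,0,0,24],
  [0,0,0,0,0,0,24],
])

```text
time_s: 3.82
tcp_pos: [0.5063, 0.2042, 0.0383]
tool_rot: [-0.549, -0.446, 0.446, 0.549]
contact_force: [0.0, 0.4, -0.0]
finger_gap: 0.0205
```

```bash
python3 - <<'E'
from h import *
st()
f,P,M,g=cam("wrist"); save(cv2.resize(f[230:480,200:440],(720,600) if 0 else (576,600),interpolation=cv2.INTER_CUBIC),"w2.png")
E
```

```text
t 3.82 tcp [506.3 204.2  38.3] xdir 78.21 down [-0.  0. -1.] F [ 0.   0.4 -0. ] gap 20.5 q [ 0.17  0.55  1.54  0.    1.06 -1.2 ]
```

View pics/w2.png

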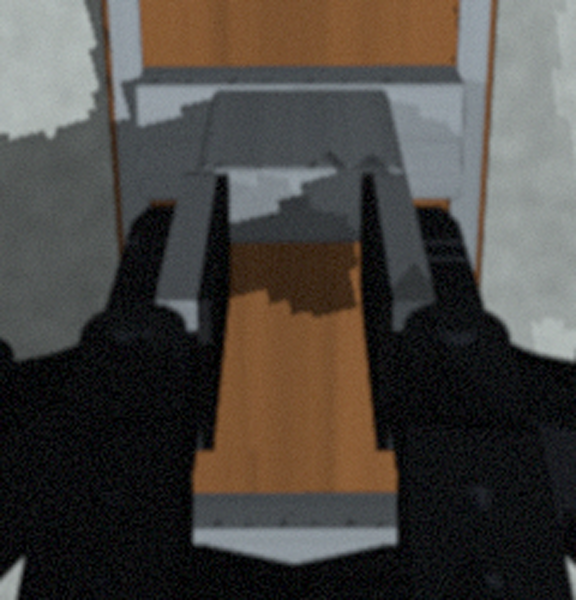

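```bash
python3 - <<'E'
from h import *
f,P,M,g=cam("wrist")
e=np.deg2rad(-11.7); ex=np.array([np.cos(e),np.sin(e)]); ey=np.array([-ex[1],ex[0]])
Q=(P[...,:2]-[.5217,.2014])*1000
X=Q@ex; Y=Q@ey; Z=P[...,2]*1000
for v in range(290,350,8):
    print(v,[(u,int(X[v,u]),int(Y[v,u]),int(Z[v,u])) if np.isfinite(X[v,u]) else (u,) for u in range(270,380,6)])
E
```

```text
290 [(270, -9, -25, 29), (276, -10, -22, 29), (282, -9, -20, 29), (288, -23, -14, 57), (294, -23, -12, 57), (300, -23, -9, 57), (306, -23, -7, 57), (312, -22, -5, 56), (318, -22, -2, 56), (324, -23, 0, 57), (330, -23, 2, 57), (336, -23, 4, 57), (342, -22, 6, 56), (348, -22, 9, 56), (354, -23, 11, 57), (360,), (366, -21, 16, 53), (372, -10, 22, 29), (378, -10, 25, 29)]
298 [(270, -6, -25, 30), (276, -6, -23, 29), (282, -21, -16, 60), (288, -23, -14, 64), (294, -23, -11, 64), (300, -23, -9, 64), (306, -22, -7, 63), (312, -22, -5, 63), (318, -22, -2, 63), (324, -22, 0, 63), (330, -23, 1, 65), (336, -22, 4, 63), (342, -23, 6, 64), (348, -23, 8, 64), (354, -23, 11, 64), (360, -22, 13, 63), (366, -23, 15, 64), (372, -6, 22, 30), (378, -5, 25, 29)]
306 [(270, -2, -25, 30), (276, -25, -17, 76), (282, -26, -15, 76), (288, -26, -13, 77), (294, -25, -11, 75), (300, -20, -9, 66), (306, -20, -7, 66), (312,), (318, -20, -2, 66), (324, -20, 0, 66), (330, -20, 1, 66), (336, -21, 4, 67), (342, -20, 6, 65), (348, -20, 8, 66), (354, -25, 10, 76), (360, -26, 12, 77), (366, -25, 14, 75), (372, -1, 22, 30
[... 1226 characters left out ...]
, 97), (288, -26, -11, 98), (294, -14, -11, 78), (300, 23, -12, 17), (306, 22, -9, 18), (312, 23, -6, 17), (318, 23, -3, 17), (324, 23, 0, 18), (330, 22, 2, 18), (336, 23, 6, 18), (342, 23, 9, 17), (348, 23, 12, 17), (354, -22, 9, 91), (360, -26, 10, 98), (366, -25, 12, 96), (372, -25, 14, 97), (378, -22, 17, 91)]
346 [(270, -25, -16, 101), (276, -26, -14, 102), (282, -25, -13, 100), (288, -26, -11, 102), (294, -11, -11, 80), (300, 27, -12, 18), (306, 28, -9, 16), (312, 28, -6, 17), (318, 27, -3, 17), (324, 27, 0, 18), (330, 27, 2, 18), (336, 27, 6, 17), (342, 28, 9, 17), (348, 27, 12, 18), (354, -20, 9, 93), (360, -26, 10, 102), (366, -26, 12, 102), (372, -26, 13, 102), (378, -26, 15, 102)]
```

```bash
python3 - <<'E'
from h import *
e=np.deg2rad(-11.7); ex=np.array([np.cos(e),np.sin(e)]); ey=np.array([-ex[1],ex[0]])
for c in ["wrist","side","scene"]:
    f,P,M,g=cam(c)
    Q=(P[...,:2]-[.5217,.2014])*1000
    X=Q@ex; Y=Q@ey; Z=P[...,2]*1000
    k=(abs(X+15)<20)&(abs(Y)<45)&(Z>35)
    for a in range(35,125,6):
        m=k&(Z>=a)&(Z<a+6)
        if m.sum()>3: print(c,a,m.sum(),"X",X[m].min().round(),X[m].max().round(),"Y",Y[m].min().round(),Y[m].max().round(),"rgb",f[m].mean(0).round())
E
```

```text
wrist 35 394 X -24.0 -21.0 Y -17.0 17.0 rgb [69. 74. 77.]
wrist 41 436 X -24.0 -21.0 Y -17.0 17.0 rgb [70. 75. 78.]
wrist 47 472 X -24.0 -21.0 Y -17.0 17.0 rgb [71. 75. 79.]
wrist 53 522 X -24.0 -21.0 Y -17.0 17.0 rgb [72. 76. 79.]
wrist 59 722 X -24.0 -9.0 Y -17.0 17.0 rgb [75. 79. 83.]
wrist 65 1650 X -24.0 -10.0 Y -16.0 16.0 rgb [82. 87. 91.]
wrist 71 360 X -27.0 -4.0 Y -23.0 21.0 rgb [49. 47. 45.]
wrist 77 712 X -27.0 -4.0 Y -25.0 23.0 rgb [34. 35. 37.]
wrist 83 840 X -27.0 -4.0 Y -25.0 23.0 rgb [34. 35. 37.]
wrist 89 946 X -27.0 -5.0 Y -25.0 23.0 rgb [33. 34. 36.]
wrist 95 1073 X -27.0 -4.0 Y -25.0 23.0 rgb [32. 33. 34.]
wrist 101 1319 X -27.0 -3.0 Y -25.0 23.0 rgb [36. 37. 38.]
wrist 107 1255 X -29.0 -5.0 Y -33.0 31.0 rgb [24. 25. 26.]
wrist 113 2982 X -30.0 -5.0 Y -43.0 42.0 rgb [16. 17. 18.]
wrist 119 6430 X -30.0 -2.0 Y -45.0 45.0 rgb [14. 15. 17.]
side 35 15 X -24.0 -10.0 Y -18.0 9.0 rgb [80. 84. 86.]
side 41 19 X -24.0 -10.0 Y -20.0 7.0 rgb [76. 82. 85.]
side 47 15 X -23.0 -10.0 Y -19.0 8.0 rgb [77. 81. 83.]
side 53 15 X -23.0 -10.0 Y -18.0 -11.0 rgb [76. 82. 85.]
side 59 
[... 692 characters left out ...]
0 14.0 rgb [45. 44. 44.]
scene 53 22 X -20.0 -7.0 Y -18.0 13.0 rgb [44. 45. 45.]
scene 59 23 X -18.0 -8.0 Y -20.0 16.0 rgb [41. 42. 43.]
scene 65 19 X -22.0 -7.0 Y -19.0 14.0 rgb [46. 46. 47.]
scene 71 18 X -21.0 -3.0 Y -21.0 17.0 rgb [34. 33. 30.]
scene 77 32 X -22.0 -3.0 Y -25.0 19.0 rgb [25. 24. 22.]
scene 83 27 X -22.0 -3.0 Y -26.0 15.0 rgb [27. 25. 23.]
scene 89 33 X -22.0 -3.0 Y -27.0 12.0 rgb [19. 19. 20.]
scene 95 32 X -20.0 -2.0 Y -27.0 16.0 rgb [19. 18. 16.]
scene 101 22 X -16.0 -2.0 Y -24.0 18.0 rgb [18. 17. 17.]
scene 107 14 X -10.0 -2.0 Y -22.0 18.0 rgb [30. 28. 29.]
scene 113 38 X -25.0 -0.0 Y -42.0 44.0 rgb [35. 35. 35.]
scene 119 59 X -26.0 -1.0 Y -44.0 43.0 rgb [27. 27. 25.]
```

The fixed cameras and the wrist camera agree: the finger tips are at z ≈ 72 mm when the state reports TCP z = 38 mm. The real tips are about 34 mm higher than the TCP text implies, so the gripper closed above the tab. I'll correct for that: reopen, go 32 mm lower, and grip.

Request:
drive_tool([
  [0,0,0,0,0,0,65],
  [0,0,0,0,0,0,65],
  [0,0,0,0,0,0,65],
  [0,0,0,0,0,0,65],
  [0,0,-0.012,0,0,0,65],
  [0,0,-0.024,0,0,0,65],
  [0,0,-0.032,0,0,0,65],
  [0,0,-0.032,0,0,0,65],
])

```text
time_s: 4.73
tcp_pos: [0.5054, 0.204, 0.0049]
tool_rot: [-0.548, -0.445, 0.447, 0.549]
contact_force: [-0.4, 0.3, -0.1]
finger_gap: 0.0554
```

Request:
drive_tool([
  [0,0,0,0,0,0,50],
  [0,0,0,0,0,0,45],
  [0,0,0,0,0,0,42],
  [0,0,0,0,0,0,39],
  [0,0,0,0,0,0,36],
  [0,0,0,0,0,0,34],
  [0,0,0,0,0,0,34],
  [0,0,0,0,0,0,34],
], squeeze=20)

```text
time_s: 5.4
tcp_pos: [0.507, 0.2051, 0.0072]
tool_rot: [0.549, 0.447, -0.445, -0.549]
contact_force: [0.9, 6.0, 1.7]
finger_gap: 0.034
```

Request:
drive_tool([
  [-0.005,0.001,0,0,0,0,34],
  [-0.012,0.0025,0,0,0,0,34],
  [-0.02,0.004,0,0,0,0,34],
  [-0.028,0.0058,0,0,0,0,34],
  [-0.036,0.0075,0,0,0,0,34],
  [-0.044,0.009,0,0,0,0,34],
  [-0.051,0.0105,0,0,0,0,34],
  [-0.051,0.0105,0,0,0,0,34],
])

```text
time_s: 6.07
tcp_pos: [0.455, 0.2156, 0.0072]
tool_rot: [0.549, 0.447, -0.445, -0.549]
contact_force: [-0.5, 5.5, 4.5]
finger_gap: 0.0339
```

Request:
drive_tool([
  [0,0,0,0,0,0,65],
  [0,0,0,0,0,0,65],
  [0,0,0,0,0,0,65],
  [0,0,0.03,0,0,0,65],
  [0,0,0.07,0,0,0,65],
  [0,0,0.11,0,0,0,65],
  [0,0,0.15,0,0,0,65],
  [0,0,0.16,0,0,0,65],
])

```text
time_s: 6.73
tcp_pos: [0.4573, 0.215, 0.1722]
tool_rot: [0.55, 0.449, -0.443, -0.547]
contact_force: [-0.3, 0.5, 0.5]
finger_gap: 0.0556
```

```bash
python3 w.py w3.png
```

```text
t 6.73 tcp [457.3 215.  172.2] xdir 78.21 down [ 0.0091  0.0017 -1.    ] F [-0.3  0.5  0.5] gap 55.6 q [ 0.2   0.32  1.47 -0.    1.34 -1.16]
[0.3763876  0.23074572 0.34516888] [ 0.31945382 -0.06378202 -0.94545286]
0.015 [  270   139   105   253 19505] [521.5 201.4] [ 80.1 229.8] 78.5 0.0182
0.015 [415 175  33 103 912] [495.3 296.3] [25.2 84.9] 81.5 0.0195
0.027 [ 280  193   85   32 1216] [459.  214.1] [63.9 25. ] 78.3 0.0299
0.027 [ 287  370   73   22 1476] [614.5 182.5] [64.1 21.9] 78.9 0.0301
0.038 [273 440  42  21 289] [672.6 143.2] [37.9 15.9] 73.1 0.0418
0.062 [298 204  49  21 999] [453.7 215.1] [33.1 14.1] 78.4 0.0658
```

Request:
drive_tool([
  [0.152,-0.382,0.02,0,0,-1.051,65],
  [0.152,-0.382,0.02,0,0,-1.051,65],
  [0.152,-0.382,0.02,0,0,-1.051,65],
  [0.152,-0.382,0.02,0,0,-1.051,65],
  [0.152,-0.382,0.02,0,0,-1.051,65],
  [0.152,-0.382,0.02,0,0,-1.051,65],
  [0.152,-0.382,0.02,0,0,-1.051,65],
  [0.152,-0.382,0.02,0,0,-1.051,65],
])

```text
time_s: 7.45
tcp_pos: [0.5783, -0.0969, 0.1816]
tool_rot: [-0.696, -0.125, 0.127, 0.696]
contact_force: [1.0, 1.1, 0.6]
finger_gap: 0.0552
```

```bash
python3 -c "
from h import *
st()"
```

```text
t 7.45 tcp [578.3 -96.9 181.6] xdir 20.52 down [-1.8e-03  5.0e-04 -1.0e+00] F [1.  1.1 0.6] gap 55.2 q [-0.37  0.46  1.22 -0.    1.46 -0.73]
```

Request:
drive_tool([
  [0.03,-0.0685,0,0,0,-0.044,65],
  [0.03,-0.0685,0,0,0,-0.044,65],
  [0.03,-0.0685,0,0,0,-0.044,65],
  [0.03,-0.0685,0,0,0,-0.044,65],
  [0.03,-0.0685,0,0,0,-0.044,65],
])

```text
time_s: 7.87
tcp_pos: [0.6079, -0.1628, 0.1815]
tool_rot: [-0.698, -0.112, 0.114, 0.698]
contact_force: [-0.2, 1.1, -0.2]
finger_gap: 0.0554
```

```bash
cat > ws.py <<'E'
import sys
from h import *
st()
f,P,M,g=cam("wrist"); save(f,sys.argv[1])
k=((np.hypot(P[...,0]-.532,P[...,1]+.196)<.155)&(P[...,2]>.022)&(P[...,2]<.034)).astype(np.uint8)
n,l,sta,ce=cv2.connectedComponentsWithStats(k)
for i in range(1,n):
    if sta[i,4]<150: continue
    q=(P[l==i][:,:2]*1000).astype(np.float32); rc=cv2.minAreaRect(q)
    print(sta[i,:],np.round(rc[0],1),np.round(rc[1],1),round(rc[2],1),np.median(P[l==i][:,2]).round(4))
E
python3 ws.py w4.png
```

```text
t 7.87 tcp [ 607.9 -162.8  181.5] xdir 18.38 down [-0.0018  0.001  -1.    ] F [-0.2  1.1 -0.2] gap 55.4 q [-0.45  0.54  1.09  0.    1.52 -0.77]
[ 143   39   61   62 1417] [ 475.3 -102.5] [29.7 30.6] 61.7 0.0332
[  43  129   81   87 3752] [ 423.3 -198.5] [37.5 60.1] 39.0 0.0277
[ 299  132   48  147 6575] [ 609.1 -166.4] [ 36.1 119.6] 18.0 0.028
[  154   138   104   153 10013] [ 524.  -202.9] [ 56.  120.1] 28.1 0.0279
[  74  257   77   68 3963] [ 462.  -290.7] [60.2 58.9] 42.8 0.0318
```

View pics/w4.png

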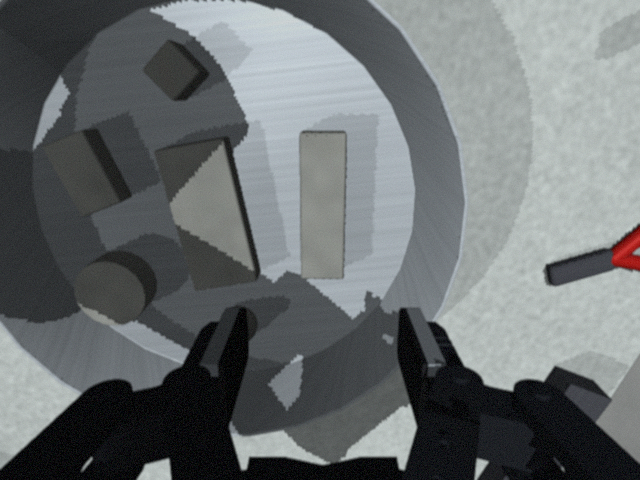

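Request:
drive_tool([
  [0.0012,-0.0036,-0.04,0,0,-0.006,65],
  [0.0012,-0.0036,-0.08,0,0,-0.006,65],
  [0.0012,-0.0036,-0.12,0,0,-0.006,65],
  [0.0012,-0.0036,-0.15,0,0,-0.006,65],
  [0.0012,-0.0036,-0.175,0,0,-0.006,65],
  [0.0012,-0.0036,-0.185,0,0,-0.006,65],
  [0.0012,-0.0036,-0.185,0,0,-0.006,65],
  [0.0012,-0.0036,-0.185,0,0,-0.006,65],
])

```text
time_s: 8.58
tcp_pos: [0.6101, -0.1663, -0.0013]
tool_rot: [0.699, 0.112, -0.111, -0.698]
contact_force: [-0.3, -0.2, 0.7]
finger_gap: 0.0554
```

```bash
python3 - <<'E'
from h import *
st(); s=r.state()["tcp_pos"]
for c in ["side","scene","wrist"]:
    f,P,M,g=cam(c)
    e=np.deg2rad(18); D=(P-[.6091,-.1664,0])*1000
    X=D[...,0]*np.cos(e)+D[...,1]*np.sin(e); Y=-D[...,0]*np.sin(e)+D[...,1]*np.cos(e); Z=D[...,2]
    k=(abs(X)<46)&(abs(Y)<12)&(abs(X)>21)
    for sg in (1,-1):
        z=Z[k&(X*sg>0)&(f.mean(-1)<75)]
        print(c,sg,np.histogram(z,bins=np.arange(0,80,5))[0], np.percentile(X[k&(X*sg>0)&(Z>32)&(Z<50)],[2,50,98]).round() if (k&(X*sg>0)&(Z>32)&(Z<50)).sum() else None)
E
```

```text
t 8.58 tcp [ 610.1 -166.3   -1.3] xdir 18.1 down [ 1.e-03 -5.e-04 -1.e+00] F [-0.3 -0.2  0.7] gap 55.4 q [-0.45  0.72  1.32 -0.    1.11 -0.77]
side 1 [ 7  0  0  0  0  0  3 11 15 12 21 19 19 17 23] [28. 29. 41.]
side -1 [12  1  0  0  0  0  1  2 10 13 12 14  9  8  9] [-40. -34. -27.]
scene 1 [ 4  1  0  0  0  0  0  0  3  7 10  8  9  5  7] [31. 36. 42.]
scene -1 [32 13  0  0  0  0  0  6  9  8 11 10 14  8  7] [-38. -32. -26.]
wrist 1 [101   8   0   0   0   0   3 143 226 314 363 402 436 408 653] [29. 29. 42.]
wrist -1 [547  27   0   0   0   0   6 137 247 378 479 536 606 551 813] [-39. -27. -26.]
```

Request:
drive_tool([
  [-0.001,-0.0003,-0.01,0,0,0,65],
  [-0.001,-0.0003,-0.02,0,0,0,65],
  [-0.001,-0.0003,-0.026,0,0,0,65],
  [-0.001,-0.0003,-0.026,0,0,0,65],
])

```text
time_s: 9.07
tcp_pos: [0.6076, -0.1666, -0.0304]
tool_rot: [-0.698, -0.11, 0.112, 0.699]
contact_force: [-0.7, -0.3, 1.7]
finger_gap: 0.0555
```

Request:
drive_tool([
  [0,0,0,0,0,0,52],
  [0,0,0,0,0,0,48],
  [0,0,0,0,0,0,45],
  [0,0,0,0,0,0,42],
  [0,0,0,0,0,0,39],
  [0,0,0,0,0,0,36],
  [0,0,0,0,0,0,35],
  [0,0,0,0,0,0,35],
], squeeze=22)

```text
time_s: 9.73
tcp_pos: [0.6089, -0.1672, -0.0278]
tool_rot: [0.699, 0.111, -0.111, -0.698]
contact_force: [-0.2, 0.2, 5.4]
finger_gap: 0.0354
```

Request:
drive_tool([
  [0,0,0.006,0,0,0,35],
  [0,0,0.018,0,0,0,35],
  [0,0,0.035,0,0,0,35],
  [0,0,0.055,0,0,0,35],
  [0,0,0.08,0,0,0,35],
  [0,0,0.105,0,0,0,35],
  [0,0,0.13,0,0,0,35],
  [0,0,0.14,0,0,0,35],
])

```text
time_s: 10.4
tcp_pos: [0.6095, -0.1674, 0.1157]
tool_rot: [0.699, 0.112, -0.109, -0.697]
contact_force: [0.5, -0.9, -1.7]
finger_gap: 0.0356
```

```bash
python3 - <<'E'
from h import *
st()
f,P,M,g=cam("wrist"); save(f,"w5.png")
t=r.state()["tcp_pos"]
D=P-t
k=(np.hypot(D[...,0],D[...,1])<.075)&(P[...,2]>.1)&(P[...,2]<.18)
print(np.histogram(P[k][:,2],bins=np.arange(.1,.18,.004)))
f,P,M,g=cam("side")
k=(np.hypot(P[...,0]-t[0],P[...,1]-t[1])<.07)&(P[...,2]>.1)
print(np.histogram(P[k][:,2],bins=np.arange(.1,.22,.006)))
E
```

```text
t 10.4 tcp [ 609.5 -167.4  115.7] xdir 18.05 down [ 0.0047 -0.0023 -1.    ] F [ 0.5 -0.9 -1.7] gap 35.6 q [-0.46  0.59  1.19  0.    1.36 -0.77]
(array([    0,     0,     0,     0,     0,     0,     0,     0,     0,
           0,     0,     0,   155,   377,   524,   622,   698, 26895,
        7002]), array([0.1  , 0.104, 0.108, 0.112, 0.116, 0.12 , 0.124, 0.128, 0.132,
       0.136, 0.14 , 0.144, 0.148, 0.152, 0.156, 0.16 , 0.164, 0.168,
       0.172, 0.176]))
(array([  0,   0,   0,   0,   0,   0,   0,   3,  86, 118, 117, 692, 193,
        60,  47,  90, 163, 140, 104]), array([0.1  , 0.106, 0.112, 0.118, 0.124, 0.13 , 0.136, 0.142, 0.148,
       0.154, 0.16 , 0.166, 0.172, 0.178, 0.184, 0.19 , 0.196, 0.202,
       0.208, 0.214]))
```

View pics/w5.png

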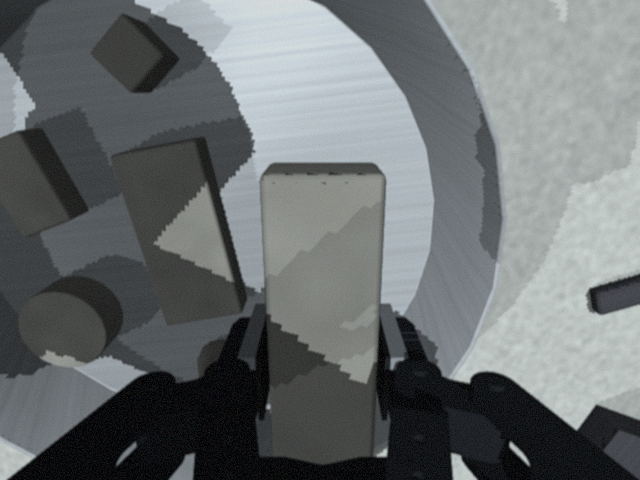

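Request:
drive_tool([
  [-0.004,0.02,0,0,0,0.06,35],
  [-0.011,0.06,0,0,0,0.18,35],
  [-0.0185,0.1,0,0,0,0.3,35],
  [-0.026,0.14,0,0,0,0.42,35],
  [-0.033,0.18,0,0,0,0.54,35],
  [-0.0405,0.22,0,0,0,0.66,35],
  [-0.048,0.26,0,0,0,0.78,35],
  [-0.055,0.3,0,0,0,0.89,35],
])

```text
time_s: 11.17
tcp_pos: [0.5519, 0.1347, 0.1097]
tool_rot: [-0.581, -0.401, 0.403, 0.582]
contact_force: [1.4, -0.4, -2.9]
finger_gap: 0.0357
```

```bash
python3 -c "
from h import *
st()"
```

```text
t 11.17 tcp [551.9 134.7 109.7] xdir 69.37 down [-3.4e-03 -1.0e-04 -1.0e+00] F [ 1.4 -0.4 -2.9] gap 35.7 q [ 0.03  0.49  1.39 -0.    1.26 -1.18]
```

Request:
drive_tool([
  [-0.004,0.03,0,0,0,0.08,35],
  [-0.008,0.052,0,0,0,0.15,35],
  [-0.0095,0.062,0,0,0,0.165,35],
  [-0.0095,0.062,0,0,0,0.165,35],
  [-0.0095,0.062,0,0,0,0.165,35],
  [-0.0095,0.062,0,0,0,0.165,35],
])

```text
time_s: 11.67
tcp_pos: [0.5442, 0.1936, 0.1109]
tool_rot: [-0.548, -0.446, 0.447, 0.548]
contact_force: [0.1, -0.7, -1.8]
finger_gap: 0.0356
```

```bash
cat > hs.py <<'E'
import sys
from h import *
st()
O=np.array([.5216,.2014]); e=np.deg2rad(-11.5); ex=np.array([np.cos(e),np.sin(e)]); ey=np.array([-ex[1],ex[0]])
lo,hi=float(sys.argv[1]),float(sys.argv[2])
for c in ["wrist","scene","side"]:
    f,P,M,g=cam(c)
    D=(P[...,:2]-O); X=D@ex*1000; Y=D@ey*1000; Z=P[...,2]*1000
    for nm,a,b,w in [("stone",lo,hi,35),("jaw/stop",28,33,45),("tab",62,70,25)]:
        k=((abs(X)<125)&(abs(Y)<w)&(Z>a)&(Z<b)).astype(np.uint8)
        n,l,s,_=cv2.connectedComponentsWithStats(k)
        for i in range(1,n):
            if s[i,4]<(300 if c=="wrist" else 25): continue
            m=l==i; rc=cv2.minAreaRect(np.stack([X[m],Y[m]],-1).astype(np.float32))
            print(c,nm,s[i,4],"ctr",np.round(rc[0],1),"size",np.round(rc[1],1),round(rc[2],1),"z",np.median(Z[m]).round(1),"x",np.percentile(X[m],[1,99]).round(1),"y",np.percentile(Y[m],[1,99]).round(1))
E
python3 hs.py 140 175
```

```text
t 11.67 tcp [544.2 193.6 110.9] xdir 78.35 down [-1.1e-03 -5.0e-04 -1.0e+00] F [ 0.1 -0.7 -1.8] gap 35.6 q [ 0.14  0.51  1.36 -0.    1.28 -1.23]
wrist stone 37017 ctr [13.9 -2.6] size [ 61.1 106.3] 75.3 z 166.7 x [-37.1  62.7] y [-31.9  24.7]
wrist jaw/stop 3411 ctr [-63.4   0.1] size [64.  24.6] 89.8 z 29.9 x [-75.5 -51.2] y [-31.3  31.5]
wrist tab 2149 ctr [-69.1   0.1] size [34.1 13.7] 89.8 z 65.8 x [-75.8 -62.2] y [-16.5  16.5]
scene stone 800 ctr [24.8 -8. ] size [123.   54.1] 11.4 z 164.2 x [-34.5  84. ] y [-34.1  18. ]
scene jaw/stop 112 ctr [-60.5   1.2] size [66.1 26.6] 85.5 z 30.0 x [-75.6 -49.1] y [-31.2  33.6]
scene jaw/stop 129 ctr [96.5  0.9] size [64.1 20.6] 89.1 z 30.1 x [ 86.3 106.2] y [-30.5  31. ]
scene tab 61 ctr [-68.3   1.4] size [16.7 35.5] 6.4 z 65.3 x [-75.7 -60. ] y [-15.8  17.7]
side stone 925 ctr [22.6 -9.1] size [ 52.  119.6] 87.7 z 164.0 x [-35.6  81.4] y [-33.9  13.9]
side jaw/stop 103 ctr [-64.2  -1.8] size [67.2 25.4] 88.1 z 29.8 x [-75.3 -51.7] y [-34.3  31.2]
side jaw/stop 123 ctr [94.5 -0.8] size [19.7 65.2] 0.0 z 29.7 x [ 84.7 104.2] y [-33.1  31.5]
side tab 61 ctr [-69.4   0. ] size [12.9 37.2] 0.6 z 64.8 x [-75.8 -63.2] y [-18.1  16.9]
```

Request:
drive_tool([
  [-0.002,0.002,-0.02,0,0,0.003,35],
  [-0.002,0.002,-0.045,0,0,0.003,35],
  [-0.002,0.002,-0.07,0,0,0.003,35],
  [-0.002,0.002,-0.09,0,0,0.003,35],
  [-0.002,0.002,-0.1,0,0,0.003,35],
  [-0.002,0.002,-0.1,0,0,0.003,35],
  [-0.002,0.002,-0.1,0,0,0.003,35],
])

```text
time_s: 12.4
tcp_pos: [0.5425, 0.1966, 0.012]
tool_rot: [0.547, 0.448, -0.448, -0.547]
contact_force: [0.4, 0.2, -1.7]
finger_gap: 0.0356
```

```bash
python3 hs.py 55 75 | grep -v jaw
```

```text
t 12.4 tcp [542.5 196.6  12. ] xdir 78.62 down [ 4.e-04  0.e+00 -1.e+00] F [ 0.4  0.2 -1.7] gap 35.6 q [ 0.14  0.62  1.47 -0.    1.04 -1.23]
wrist stone 7326 ctr [-69.    0.2] size [14.1 34.2] 0.2 z 65.8 x [-75.9 -62. ] y [-16.3  16.5]
wrist stone 35932 ctr [11.3 -2.1] size [105.9  61.2] 14.8 z 67.8 x [-39.4  60.5] y [-29.   26.7]
wrist tab 7326 ctr [-69.    0.2] size [14.1 34.2] 0.2 z 65.8 x [-75.9 -62. ] y [-16.3  16.5]
wrist tab 33367 ctr [11.3 -0.2] size [105.1  49. ] 7.1 z 67.8 x [-39.2  60.6] y [-19.   16.8]
scene stone 91 ctr [-68.6  -0.6] size [35.8 16.5] 88.6 z 64.3 x [-75.8 -60.3] y [-18.4  16.5]
scene stone 543 ctr [23.5 -4.8] size [123.6  56.3] 14.6 z 67.1 x [-36.4  82.2] y [-32.7  19.8]
scene tab 64 ctr [-68.7  -0.5] size [16.3 35.9] 2.0 z 65.1 x [-76.1 -60.6] y [-18.4  16.7]
scene tab 53 ctr [-29.2 -11.7] size [17.7 39.6] 45.5 z 67.8 x [-37.8 -10.5] y [-20.4   6.4]
scene tab 294 ctr [51.7  0.8] size [65.  44.6] 7.3 z 67.6 x [20.6 82.1] y [-22.9  19.5]
side stone 80 ctr [-69.1  -1.7] size [14.1 34.8] 2.1 z 64.5 x [-76.  -62.4] y [-18.4  15.4]
side stone 644 ctr [20.1 -5.7] size [ 56.1 120.8] 88.9 z 66.9 x [-38.6  78.9] y [-32.2  17.8]
side tab 61 ctr [-69.7  -1.8] size [13.5 34.6] 0.2 z 65.0 x [-76.1 -62.9] y [-18.3  15.4]
side tab 220 ctr [-14.    0.1] size [45.  52.6] 87.7 z 67.1 x [-39.    7.8] y [-21.2  18.1]
side tab 236 ctr [53.4 -0.4] size [51.7 43.5] 4.6 z 67.5 x [30.2 79.8] y [-22.2  17.6]
```

```bash
cat > ey.py <<'E'
import sys
from h import *
st(); z0=float(sys.argv[1])
O=np.array([.5216,.2014]); e=np.deg2rad(-11.5); ex=np.array([np.cos(e),np.sin(e)]); ey=np.array([-ex[1],ex[0]])
for c in ["wrist","side"]:
    f,P,M,g=cam(c); D=P[...,:2]-O; X=D@ex*1000; Y=D@ey*1000; Z=P[...,2]*1000
    print(c)
    for a,b,zz in [(-38,-25,z0),(-25,-10,z0),(-10,5,z0),(50,65,z0),(65,78,z0),(-110,-85,18),(-40,0,18),(30,80,18)]:
        k=(X>a)&(X<b)&(abs(Y)<48)&(abs(Z-zz)<2.5)
        if k.sum()>10: print(" ",a,b,zz,np.percentile(Y[k],[1,99]).round(1),np.percentile(Y[k],[1,99]).mean().round(1),"medz",np.median(Z[k]).round(1))
E
python3 ey.py 68
```

```text
t 12.55 tcp [543.  197.   12.9] xdir 78.66 down [ 2.6e-03  3.0e-04 -1.0e+00] F [-0.  -0.3 -1.8] gap 35.5 q [ 0.14  0.62  1.47 -0.    1.04 -1.23]
wrist
  -38 -25 68.0 [-18.3  16.6] -0.8 medz 68.7
  -25 -10 68.0 [-18.2  16.6] -0.8 medz 68.7
  -10 5 68.0 [-18.2  16.6] -0.8 medz 68.7
  50 65 68.0 [-18.   16.9] -0.6 medz 68.9
  -110 -85 18 [-38.7  38.9] 0.1 medz 18.0
  -40 0 18 [-39.2  39.3] 0.1 medz 18.3
  30 80 18 [-39.7  39.8] 0.1 medz 18.5
side
  -38 -25 68.0 [-19.5  17.2] -1.2 medz 67.7
  -25 -10 68.0 [-20.1  16.5] -1.8 medz 67.8
  -10 5 68.0 [-18.3  18. ] -0.1 medz 67.5
  50 65 68.0 [-17.7  18.8] 0.6 medz 67.7
  65 78 68.0 [-19.3  18.1] -0.6 medz 67.8
  -110 -85 18 [-41.7  38.1] -1.8 medz 17.5
  -40 0 18 [-41.3  15.3] -13.0 medz 17.4
  30 80 18 [-39.3  16.4] -11.5 medz 17.4
```

Request:
drive_tool([
  [0,0.0009,-0.008,0,0,0,35],
  [0,0.0009,-0.015,0,0,0,35],
  [0,0.0009,-0.019,0,0,0,35],
  [0,0.0009,-0.022,0,0,0,35],
  [0,0.0009,-0.0235,0,0,0,35],
  [0,0.0009,-0.0235,0,0,0,35],
  [0,0.0009,-0.0235,0,0,0,35],
])

```text
time_s: 13.23
tcp_pos: [0.5421, 0.1979, -0.012]
tool_rot: [0.547, 0.448, -0.448, -0.547]
contact_force: [0.5, 0.5, -1.9]
finger_gap: 0.0354
```

```bash
python3 ey.py 44
```

```text
t 13.23 tcp [542.1 197.9 -12. ] xdir 78.66 down [ 0. -0. -1.] F [ 0.5  0.5 -1.9] gap 35.4 q [ 0.14  0.66  1.49 -0.    0.99 -1.23]
wrist
  -38 -25 44.0 [-17.5  17.3] -0.1 medz 43.9
  -25 -10 44.0 [-17.5  17.4] -0.1 medz 43.9
  -10 5 44.0 [-17.4  17.4] -0.0 medz 43.9
  50 65 44.0 [-17.3  17.5] 0.1 medz 43.9
  -110 -85 18 [-38.6  38.9] 0.2 medz 18.0
  -40 0 18 [-39.1  39.3] 0.1 medz 18.3
  30 80 18 [-38.9  39.1] 0.1 medz 18.1
side
  -38 -25 44.0 [-17.9  16.6] -0.6 medz 43.6
  -25 -10 44.0 [-18.  18.] -0.0 medz 43.2
  -10 5 44.0 [-18.1  16.5] -0.8 medz 43.1
  50 65 44.0 [-19.   16.2] -1.4 medz 43.1
  65 78 44.0 [-20.2  15.5] -2.3 medz 43.4
  -110 -85 18 [-40.7  39.8] -0.5 medz 17.7
  -40 0 18 [-41.9 -13.4] -27.7 medz 17.5
  30 80 18 [-41.8  18.1] -11.8 medz 17.5
```

Bottom is ~1.9 mm above the board. Lower gently until contact.

Request:
drive_tool([
  [0,0,-0.0005,0,0,0,35],
  [0,0,-0.001,0,0,0,35],
  [0,0,-0.0015,0,0,0,35],
  [0,0,-0.002,0,0,0,35],
  [0,0,-0.002,0,0,0,35],
  [0,0,-0.002,0,0,0,35],
])

```text
time_s: 13.83
tcp_pos: [0.5421, 0.1979, -0.0138]
tool_rot: [0.547, 0.448, -0.448, -0.547]
contact_force: [0.2, -0.9, 0.9]
finger_gap: 0.0357
```

```bash
python3 ey.py 42 | head -4
```

```text
t 13.83 tcp [542.1 197.9 -13.8] xdir 78.67 down [ 2.e-04 -0.e+00 -1.e+00] F [ 0.2 -0.9  0.9] gap 35.7 q [ 0.14  0.66  1.5  -0.    0.99 -1.23]
wrist
  -38 -25 42.0 [-17.5  17.3] -0.1 medz 42.0
  -25 -10 42.0 [-17.5  17.4] -0.1 medz 42.0
```

Request:
drive_tool([
  [0,0,0,0,0,0,44],
  [0,0,0,0,0,0,48],
  [0,0,0,0,0,0,54],
  [0,0,0,0,0,0,58],
  [0,0,0,0,0,0,60],
  [0,0,0.025,0,0,0,60],
  [0,0,0.05,0,0,0,60],
  [0,0,0.08,0,0,0,60],
])

```text
time_s: 14.6
tcp_pos: [0.5413, 0.1977, 0.0661]
tool_rot: [-0.546, -0.447, 0.449, 0.547]
contact_force: [0.0, 0.4, 0.9]
finger_gap: 0.0509
```

```bash
python3 hs.py 38 46;python3 ey.py 42 | head -7
```

```text
t 14.6 tcp [541.3 197.7  66.1] xdir 78.66 down [-2.6e-03 -4.0e-04 -1.0e+00] F [0.  0.4 0.9] gap 50.9 q [ 0.14  0.55  1.42  0.    1.17 -1.23]
wrist stone 15859 ctr [19.7  0. ] size [119.7  36.1] 0.2 z 42.0 x [-39.5  77.1] y [-17.5  17.5]
wrist jaw/stop 4834 ctr [-63.3   0.1] size [24.9 64.1] 0.1 z 30.0 x [-75.3 -51.3] y [-31.4  31.5]
wrist jaw/stop 2951 ctr [94.9  0. ] size [21. 64.] 0.2 z 30.2 x [ 84.9 104.4] y [-31.2  31.3]
wrist tab 3313 ctr [-68.9   0.1] size [34.1 13.8] 89.7 z 65.8 x [-75.6 -62.3] y [-16.4  16.6]
scene stone 32 ctr [-63.7  -1.3] size [36.8 16.6] 65.0 z 41.6 x [-76.8 -59.4] y [-19.3  18. ]
scene stone 546 ctr [21.3 -0.2] size [122.1  41.5] 0.8 z 41.6 x [-37.1  80.3] y [-19.7  19.4]
scene jaw/stop 119 ctr [-59.4  -1.5] size [67.9 26.1] 78.6 z 30.4 x [-75.2 -48.9] y [-31.9  31.3]
scene jaw/stop 50 ctr [  0.4 -17.7] size [75.9  5.5] 1.1 z 31.0 x [-36.7  37.7] y [-19.8 -14.6]
scene jaw/stop 130 ctr [96.3 -0. ] size [20.2 66.8] 0.8 z 30.2 x [ 86.7 106.1] y [-32.9  32.2]
scene jaw/stop 32 ctr [ 69.2 -10.3] size [49.2 24. ] 39.7 z 29.9 x [43.1 81.1] y [-18.   13.9]
scene
[... 218 characters left out ...]
e [25.4 64.1] 0.3 z 29.6 x [-75.7 -51.4] y [-32.9  29.5]
side jaw/stop 122 ctr [94.5 -0.9] size [19.5 66.2] 0.3 z 29.6 x [ 84.9 103.8] y [-32.6  31.1]
side jaw/stop 67 ctr [ 21.7 -16.5] size [ 6.8 84.8] 89.1 z 30.7 x [-20.6  62.7] y [-19.5 -12.9]
side tab 57 ctr [-69.5  -0.9] size [35.2 12.8] 87.9 z 65.2 x [-75.8 -63.1] y [-18.   16.1]
t 14.75 tcp [543.2 198.1  68. ] xdir 78.68 down [ 4.5e-03  7.0e-04 -1.0e+00] F [ 0.2 -0.  -0.8] gap 51.0 q [ 0.15  0.55  1.42  0.    1.17 -1.23]
wrist
  -38 -25 42.0 [-17.6  17.4] -0.1 medz 41.9
  -25 -10 42.0 [-17.6  17.4] -0.1 medz 42.0
  -10 5 42.0 [-17.5  17.5] -0.0 medz 42.0
  50 65 42.0 [-17.4  17.6] 0.1 medz 42.0
  65 78 42.0 [-17.5  17.8] 0.1 medz 42.0
```

Request:
drive_tool([
  [-0.04,0.008,0,0,0,0,65],
  [-0.075,0.015,0,0,0,0,65],
  [-0.088,0.0175,0,0,0,0,65],
  [-0.088,0.0175,-0.01,0,0,0,65],
  [-0.088,0.0175,-0.03,0,0,0,65],
  [-0.088,0.0175,-0.05,0,0,0,65],
  [-0.088,0.0175,-0.061,0,0,0,65],
  [-0.088,0.0175,-0.061,0,0,0,65],
])

```text
time_s: 15.52
tcp_pos: [0.452, 0.2149, 0.002]
tool_rot: [-0.546, -0.446, 0.45, 0.548]
contact_force: [-0.5, -0.2, 0.2]
finger_gap: 0.0555
```

Request:
drive_tool([
  [0,0,0,0,0,0,50],
  [0,0,0,0,0,0,45],
  [0,0,0,0,0,0,42],
  [0,0,0,0,0,0,39],
  [0,0,0,0,0,0,36],
  [0,0,0,0,0,0,34],
  [0,0,0,0,0,0,34],
  [0,0,0,0,0,0,34],
], squeeze=20)

```text
time_s: 16.18
tcp_pos: [0.4546, 0.2157, 0.0057]
tool_rot: [0.547, 0.449, -0.448, -0.547]
contact_force: [-0.7, 3.8, 6.5]
finger_gap: 0.0337
```

Gripped. Push 15 mm slowly (needs ≈16), then look at the force.

Request:
drive_tool([
  [0.002,-0.0004,0,0,0,0,34],
  [0.004,-0.0008,0,0,0,0,34],
  [0.006,-0.0012,0,0,0,0,34],
  [0.008,-0.0016,0,0,0,0,34],
  [0.0095,-0.0019,0,0,0,0,34],
  [0.0105,-0.0021,0,0,0,0,34],
  [0.0115,-0.0023,0,0,0,0,34],
  [0.0125,-0.0025,0,0,0,0,34],
])

```text
time_s: 16.85
tcp_pos: [0.4662, 0.2134, 0.0057]
tool_rot: [-0.547, -0.448, 0.448, 0.547]
contact_force: [-4.4, 4.4, 9.7]
finger_gap: 0.0337
```

Request:
drive_tool([
  [0.0005,-0.0001,0,0,0,0,34],
  [0.001,-0.0002,0,0,0,0,34],
  [0.0015,-0.0003,0,0,0,0,34],
  [0.002,-0.0004,0,0,0,0,34],
  [0.0025,-0.0005,0,0,0,0,34],
  [0.0025,-0.0005,0,0,0,0,34],
])

```text
time_s: 17.35
tcp_pos: [0.4685, 0.2129, 0.0057]
tool_rot: [-0.547, -0.448, 0.448, 0.547]
contact_force: [-4.1, 4.2, 8.9]
finger_gap: 0.0337
```

```bash
python3 hs.py 38 46|grep -v scene
```

```text
t 17.35 tcp [468.5 212.9   5.7] xdir 78.67 down [-4.e-04  8.e-04 -1.e+00] F [-4.1  4.2  8.9] gap 33.7 q [ 0.2   0.55  1.66  0.    0.93 -1.18]
wrist stone 1239 ctr [-62.7   0.1] size [ 5.7 47. ] 0.4 z 42.6 x [-65.2 -60.5] y [-22.6  22.6]
wrist stone 6722 ctr [-11.   -0.2] size [36.1 40.5] 89.7 z 42.1 x [-30.2   7.1] y [-17.6  17.3]
wrist jaw/stop 1489 ctr [-57.5   0.2] size [64.2 10. ] 89.4 z 29.9 x [-62.1 -53.6] y [-31.4  31.7]
wrist tab 5400 ctr [-54.3   0.1] size [23.  49.8] 0.2 z 65.9 x [-65.3 -45.8] y [-22.3  22.4]
side stone 541 ctr [22.6 -1.1] size [119.6  42.7] 0.5 z 41.2 x [-36.   81.4] y [-19.8  19.2]
side jaw/stop 265 ctr [21. -4.] size [166.6  64.4] 3.1 z 29.9 x [-60.  103.5] y [-32.5  30.5]
```

Request:
drive_tool([
  [0.0005,-0.0001,0,0,0,0,34],
  [0.0008,-0.0002,0,0,0,0,34],
  [0.001,-0.0002,0,0,0,0,34],
  [0.001,-0.0002,0,0,0,0,34],
])

```text
time_s: 17.83
tcp_pos: [0.4695, 0.2127, 0.0057]
tool_rot: [-0.547, -0.448, 0.448, 0.547]
contact_force: [-3.9, 4.9, 8.6]
finger_gap: 0.0338
```

Request:
drive_tool([
  [0.0002,0,0,0,0,0,34],
  [0.0004,-0.0001,0,0,0,0,34],
  [0.0006,-0.0001,0,0,0,0,34],
  [0.0006,-0.0001,0,0,0,0,34],
])

```text
time_s: 18.17
tcp_pos: [0.47, 0.2126, 0.0057]
tool_rot: [-0.547, -0.448, 0.448, 0.547]
contact_force: [-4.5, 3.6, 9.4]
finger_gap: 0.0337
```

Request:
drive_tool([
  [0.0002,0,0,0,0,0,34],
  [0.0004,-0.0001,0,0,0,0,34],
  [0.0006,-0.0001,0,0,0,0,34],
  [0.0006,-0.0001,0,0,0,0,34],
])

```text
time_s: 18.5
tcp_pos: [0.4703, 0.2125, 0.0057]
tool_rot: [-0.546, -0.448, 0.448, 0.547]
contact_force: [-6.2, 4.7, 10.8]
finger_gap: 0.0337
```

Request:
drive_tool([
  [0.0002,0,0,0,0,0,34],
  [0.0004,-0.0001,0,0,0,0,34],
  [0.0006,-0.0001,0,0,0,0,34],
  [0.0006,-0.0001,0,0,0,0,34],
])

```text
time_s: 18.83
tcp_pos: [0.4702, 0.2125, 0.0057]
tool_rot: [-0.546, -0.448, 0.449, 0.548]
contact_force: [-8.4, 5.4, 12.3]
finger_gap: 0.0334
```

Request:
drive_tool([
  [0,0,0,0,0,0,45],
  [0,0,0,0,0,0,52],
  [0,0,0,0,0,0,60],
  [0,0,0,0,0,0,65],
  [0,0,0,0,0,0,65],
  [0,0,0.03,0,0,0,65],
  [0,0,0.07,0,0,0,65],
  [0,0,0.11,0,0,0,65],
])

```text
time_s: 19.5
tcp_pos: [0.4712, 0.2116, 0.1158]
tool_rot: [-0.547, -0.447, 0.449, 0.547]
contact_force: [0.5, 0.6, -0.6]
finger_gap: 0.0555
```

Request:
drive_tool([
  [0,0,0.03,0,0,0,65],
  [0,0,0.05,0,0,0,65],
  [0,0,0.05,0,0,0,65],
  [0,0,0.05,0,0,0,65],
  [0,0,0.05,0,0,0,65],
])

```text
time_s: 19.92
tcp_pos: [0.4714, 0.2117, 0.164]
tool_rot: [-0.547, -0.448, 0.449, 0.547]
contact_force: [-0.7, 0.3, -0.2]
finger_gap: 0.0554
```

```bash
python3 hs.py 38 46|grep wrist; python3 ey.py 42|head -7; python3 - <<'E'
from h import *
f,P,M,g=cam("wrist"); save(f,"w9.png")
for c in ["scene","side"]:
    f,P,M,g=cam(c)
    for n in ["screwdriver","oil_can","wrench","wide_stone","short_stone"]:
        print(c,n,[(np.array(d["centre"])*[640,480]).round().tolist() for d in r.cut_out(n,c)[:2]])
E
```

```text
wrist stone 6381 ctr [24.6 -0.2] size [ 36.1 119.8] 90.0 z 42.1 x [-34.4  82.6] y [-17.8  17.4]
wrist jaw/stop 630 ctr [-47.6 -13.3] size [37.4 25. ] 89.1 z 30.0 x [-59.9 -35.6] y [-31.8   2.6]
wrist jaw/stop 591 ctr [-47.9  19.6] size [24.2 25.1] 0.0 z 30.0 x [-59.8 -35.9] y [ 9.3 31.8]
wrist jaw/stop 1171 ctr [95.   0.1] size [63.8 21.7] 89.7 z 30.3 x [ 84.7 105. ] y [-31.5  31.6]
wrist tab 1018 ctr [-53.3   0.2] size [13.5 33.6] 0.3 z 65.8 x [-59.9 -46.7] y [-16.3  16.4]
t 20.07 tcp [471.4 211.7 163.8] xdir 78.66 down [-2.5e-03 -5.0e-04 -1.0e+00] F [ 0.4  0.7 -0.7] gap 55.4 q [ 0.19  0.35  1.45 -0.    1.34 -1.18]
wrist
  -38 -25 42.0 [-18.   17.5] -0.2 medz 41.9
  -25 -10 42.0 [-17.5  17.6] 0.1 medz 42.1
  -10 5 42.0 [-17.6  17.3] -0.2 medz 42.1
  50 65 42.0 [-17.6  17.6] -0.0 medz 42.2
  65 78 42.0 [-17.9  17.1] -0.4 medz 42.1
scene screwdriver [[382.0, 183.0]]
scene oil_can [[432.0, 241.0], [246.0, 357.0]]
scene wrench [[303.0, 148.0], [358.0, 192.0]]
scene wide_stone [[297.0, 332.0]]
scene short_stone [[252.0, 316.0], [300.0, 187.0]]
side screwdriver [[315.0, 167.0], [311.0, 195.0]]
side oil_can [[399.0, 200.0]]
side wrench [[215.0, 158.0]]
side wide_stone [[346.0, 333.0]]
side short_stone [[238.0, 198.0], [289.0, 333.0]]
```

View pics/w9.png

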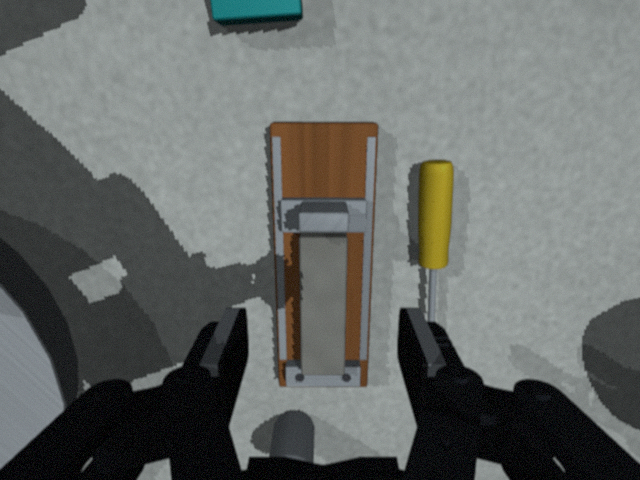

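The stone (pixels 300–347, rows 233–376) sits between the jaw and the end stop, straight and centred. The other things are where they were. Handing in.

```bash
python3 -c "
from plant import r
print(r.hand_in())"
```

```text
the job is handed in; nothing more can be done
None
```

The slim stone is clamped lengthwise on the holder's board, and I handed the job in at about 20 s of the 61 s limit.

**What I did:** I pulled the jaw open by its tab to a gap of about 136 mm. I lifted the slim stone from the basin at 22 N, laid it down on the board, and pushed the jaw up in small steps. I stopped when the jaw no longer moved and the push force had risen from about 4 N to 8 N.

**Last checks (wrist camera):**

| Check | Measured | Should be |
|---|---|---|
| Stone centre along the holder | x ≈ 24.6 mm | 25 mm |
| Stone centre across the holder | y ≈ −0.2 mm | 0 mm |
| Stone angle to the board | ≈ 0° | 0° |
| Stone top height | 42 mm (flat) | 42 mm |
| Tab position along the holder | x ≈ −53.3 mm | −53 mm |

The tab position means a gap of about 120 mm, so the jaw reads about 0.060. The screwdriver, oil can, wrench, wide stone and both short stones showed within a few pixels of where they began. I did not re-measure the round, cube and cone stones at the end.

**What disagreed:** the real finger tips were about 35 mm higher than the reported tool point implies. Because of that, my first grip closed in the air above the tab without touching anything. I measured the offset with all three cameras and corrected every later grip for it.

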